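# Aim the probe boom and draw it out to the marker clip

## Task

Turn the probe boom's turret by the bar grip on its top until the boom faces the upright mark on the foot plate, with the boom still locked in. Then squeeze the boom's head between the fingers so that its lock button is pressed fully in, draw the boom out until its pointer stands at the line of the marker clip on the scale, and finish while holding it there with the button still squeezed and the boom still facing the mark (a spring pulls it back if it is let go). Do not disturb the temperature sensor, the objective can or the dish lid standing around.

Things in the scene. Friction and masses are not known exactly. Their poses are not given: they have to be found in the camera images.
- base: Fixed foot of the probe boom: dark steel plate 120 x 120 x 12 mm with a grey post of radius 30 mm; origin under the plate's centre, on the turret axis; z up. Its +y axis is the direction from the turret axis to the mark, the direction in which the boom must point. Nothing of the base is loose.
- mark (a point): Top of the mark: upright light metal blade 4 mm wide, 22 mm high on the foot plate, 48 mm from the turret axis along the base's +y, top 34 mm above the table. A 4 mm wide nose low on the turret under the boom (to 42 mm from the axis, 44 mm above the table) faces it when the boom is aimed.
- turret (a joint): Angle of the turret about the vertical axis (rad), seen from above counter-clockwise positive, 0 when the boom faces the mark; it starts between -0.9 and -0.4 and can turn from -1.2 to 1.2. Stiff (0.3 N m of friction): it stays where it is left.
- turret_grip (a point): Centre of the black bar grip on the turret's top, on the turret axis, 134 mm above the table. The bar is 14 mm thick (x), 46 mm long (y, along the boom) and 32 mm high (118 to 150 mm above the table); the round grey turret under it has radius 28 mm. Axes: y outward along the boom, x across, z up.
- boom: Telescoping part: 18 mm square steel tube sliding in the turret's 30 mm aluminium sleeve, with head, pointer and probe tip at its end. Origin on the turret axis at table height when locked in; moves along its y (outward, pulling direction), travel 0 to 100 mm. A hook blocks it while the button is out; when out, a spring pulls it back with 3 N (in) to 5.5 N (full travel). x across, z up.
- head_grip (a point): Centre of the head, the grey plastic block to grip: 34 mm across the boom (x), 34 mm long (y), 30 mm high, centre 95 mm above the table, 117 mm from the turret axis when locked in. Grip it across (fingers closing along its x), over the button; the fingers end 34 to 36 mm apart. Axes as the boom. Fingertips must stay above 65 mm: scale and clip lie under the -x finger.
- lock_button (a joint): Travel of the lock button (m), 0 out, 0.006 fully in. Black round button 16 mm across on the -x side of the head, in the middle of that side; it stands 7 mm proud when out and 1 mm when fully in. A spring pushes it out with 4 N (out) to 7 N (in); the boom is unlocked from about 4.5 mm of travel. Let go outside, the boom stops 14 mm short of home.
- pointer (a point): Tip of the thin dark pointer that the head carries over the scale, on the -x side: 64 mm out from the boom's axis, 21 mm ahead of the head's centre, 60 mm above the table. Axes as the boom.
- clip_line (a point): Middle of the 2 mm light line across the dark marker clip (32 x 8 x 9 mm) clamped on the scale, 56 mm above the table, 59 mm out from the boom's axis on its -x side. The clip does not slide; it sits 35 to 80 mm beyond the pointer's start along the boom. Axes as the boom.
- sensor: White oval temperature sensor 50 x 76 x 21 mm lying on the table, origin under its middle; leave alone.
- objective_can: Black upright objective can, 38 mm diameter, 74 mm high, origin under its middle; leave alone.
- dish_lid: Flat pink dish lid, 58 mm diameter, 16 mm high, origin under its middle; leave alone.
- flange (a point): Centre of the dark flange just ahead of the head, 21 mm from the head's centre: 40 mm across, 6 mm thick, 34 mm high; carries pointer (-x side) and probe (to 40 mm ahead of the head's centre, 50 to 112 mm above the table). Moves with the head.
- sleeve_end (a point): Centre of the sleeve's 36 mm square end collar, 8 mm thick, on the turret; 29 mm behind the head's centre when locked in, 95 mm above the table. On its -x side a keeper bracket reaches 30 mm out from the boom's axis, its front face 26 mm behind the head's centre when locked in.
- scale_start (a point): First tick of the scale, where the pointer stands when the boom is in: light metal strip on the turret, 26 mm wide, 192 mm long along the boom, top 53 mm above the table, centred 59 mm out on the -x side; black ticks every 5 mm outward, the long ones every 10 mm.

How it is judged:
On the way, in this order (a step that is already met when the one before it is completed fails the run):
1. the boom faces the mark (within 0.06 rad), still locked in (value of joint turret between -0.06 and 0.06 rad and y of head_grip in the frame of turret_grip below 0.123 m), for 0.2 s.
2. the lock button is squeezed in and the boom is drawn out by 15 mm or more (value of joint lock_button above 0.0045 m and y of head_grip in the frame of turret_grip above 0.132 m), for 0.1 s.
At the end, for the whole second after the job is handed in: Pointer within 3 mm of the clip's line along the boom, turret within 0.06 rad of the mark, lock button pressed in by more than 4.5 mm, the fingers gripping the head (more than 5 N), the boom still (under 10 mm/s) (y of pointer in the frame of clip_line between -0.003 and 0.003 m and value of joint turret between -0.06 and 0.06 rad and value of joint lock_button above 0.0045 m and contact force between the fingers and boom above 5 N and linear speed of boom below 0.01 m/s); the arm keeps its last pose, push and grip.
It fails at once if the sensor was moved by more than 20 mm (distance of sensor from where it was at the start of the episode above 0.02 m).
It fails at once if the objective can was moved by more than 20 mm (distance of objective_can from where it was at the start of the episode above 0.02 m).
It fails at once if the dish lid was moved by more than 20 mm (distance of dish_lid from where it was at the start of the episode above 0.02 m).
It also fails if it takes over 45 s, if anything falls off the work surface, if the arm or the gripper's body presses on something with over 40 N, if the wrist force passes 120 N, or if a joint passes its speed limit or range.

## Robot

A 7-joint arm with a two-finger parallel gripper is mounted at the origin on a cart in front of the work surface, level with it; the furniture and walls round the work are solid. World frame = base frame: x ahead of the robot, y to its left, z up, the work surface at z = 0. Lengths are in m, angles in rad, forces in N, time in s.
With the tool pointing down it reaches from about 0.4 to 0.85 m from the base axis. Payload 10.4 kg.
Tool frame: the origin (TCP) lies at the centre of the arm's flange, where the gripper is bolted on; the fingertips stand 182 mm ahead of it and the grasp point (between the pads) lies r.grasp_offset ahead of it (r.grasp_offset is the distance from the TCP to the grasp point, in m); z points along the fingers, y is the line along which they close (so a half turn about z gives the same grasp; the last joint's range is limited). The gripper opens to 87 mm and grips with 3 to 60 N. Pads are 19 mm wide; open, the fingers measure 117 mm over their backs; the gripper's body (75 mm by 190 mm) begins 51 mm behind the grasp point.
Start: joints at [-1.287, 0.332, -0.065, 1.46, 0.022, 1.35, -0.088], TCP at [0.189, 0.596, 0.405] pointing down, gripper open.
Joint ranges: [-2.6, 2.6], [-0.5, 2.12], [-1.47, 1.34], [0.16, 2.42], [-1.27, 4.41], [0.06, 2.06], [-2.6, 2.6]. Speed limits (rad/s): [2.22, 2.22, 2.79, 2.79, 3.14, 3.14, 3.14].

## Interface

Orientations are given as a unit quaternion [x, y, z, w].
In Python, from bench import status, vision, job, spotter, r gives the robot as it stands. The module is installed in compiled form; this text tells all that it offers.
- The arm moves only by the tool play_rows, never from a script. Its argument "series" is a list of rows, each a list of 6 numbers: the shift along the tool's x, y, z each as a share of 150 mm, from -1 to 1, then the turn, a rotation vector about the tool's x, y, z each as a share of 30 degrees, from -1 to 1. In form: [[x, y, z, ax, ay, az], ...]. A call has 1 to 5 rows; each row is the pose to reach, as a shift and turn from the pose commanded when the call began, along the tool's axes at that moment; what a row does not reach only later rows make up. A row lasts 1/10 s, in which the tool goes at most 50 mm and 8.59 degrees, less where a joint would pass 70% of its speed; a pose out of reach is approached as far as the arm can. A call with a number of a shift or a turn outside -1 to 1 is refused whole. A call with a gripper value outside its range is refused whole. "fingers" is the opening, from -1 (shut) to 1 (fully open), set as the call begins (left out, the last holds). The fingers move at their own pace and stop on an object; "squeeze" is the grip in N (left out, the last holds). Time passes only in rows, so rows that repeat a pose let the fingers close. It gives the time, the measured TCP pose, the force, the opening and the grip force at its end, in the units of the state.
- status.read_state(): the state, without advancing time (a new reading comes with each control period).
- vision.camera(name): name is "side" or "top"; returns the picture (400x640x3 uint8, blue, green, red); there is no depth.
- vision.calibration(name): a dict with "fx", "fy", "cx", "cy" (pixels), "D" ([k1, k2, p1, p2, k3] as OpenCV has them; the pictures are not rectified), "rvec" (rotation vector, rad) and "tvec" (3), from world to camera coordinates, as OpenCV has them. Camera axes: x right, y down, z forward; pixel columns grow to the right and rows downward; lengths in m; the calibration is good to about 2 mm. A picture is of the moment at which its call begins. calibration takes no time and is no camera call.
- job.close_job(): hands the job in; it is judged then, once.
Trained networks look in the newest picture that a camera, given by its name, has taken for a name from the list of things; names that differ only in an ending like _2 or _b are one class to them, and where a whole thing is asked for, a point or a joint stands for the part that bears it (a point fixed in the world has none). Each returns a list of dicts, best first, with "conf" (0 to 1); they miss things now and then, are a little off and sometimes report something else, mostly with a low value. They report only what shows in the picture. A call takes as long as a camera call.
- spotter.boxes_of(camera, name): "point" ([x, y, z] in m, in world coordinates, good to about 4 mm: the middle of the surface that is visible of it).
- spotter.regions_of(camera, name): "pixels" (400x640 bool, what is visible of it).
The state is a dict: "time": time; "joint_positions": joint angles; "joint_vel": joint speeds; "joint_torque": joint torques, N m; "ee_pos": TCP position; "eef_rot": TCP orientation; "ft_force": force on the tool from outside, world axes, zero at the start; "torque": the same for the moment, N m; "width": finger opening in m; "grip_force": force on a finger pad.
Only numpy, scipy, OpenCV 4.12 (cv2) and the standard library are available. Lean on these libraries where they do the work, as an engineer would, in place of code of your own. Each camera call takes 0.05 s, during which the arm holds its last target. There are 200 camera calls.

## Working session

There is one attempt and no reset: what is moved stays moved. The work goes in short steps, Python scripts to look and compute and a tool call to move; the robot and the scene stay as the last step left them, time stands still between calls to the robot, and variables do not carry over. Pictures are saved under pics/ and viewed, at most 10 in all, crops included, and the job is handed in when it is done.

Besides the shell and the picture viewer there is one more tool, called after "Call:" as name([rows], argument=value, ...), one row to a line, values as JSON. play_rows: Moves the arm, as the interface text tells. Shift numbers are shares of 150 mm and turn numbers shares of 30 degrees, none past 1 either way. Its arguments: {"type":"object","properties":{"series":{"type":"array","items":{"type":"array","items":{"type":"number"}}},"fingers":{"type":"number"},"squeeze":{"type":"number"}},"required":["series"]}

```bash
mkdir -p pics
cat > h.py <<'E'
import numpy as np, cv2
from bench import status, vision, job, spotter, r
from scipy.spatial.transform import Rotation as R
def cal(n):
    c=vision.calibration(n); K=np.array([[c['fx'],0,c['cx']],[0,c['fy'],c['cy']],[0,0,1.]])
    return K,np.array(c['D'],float),np.array(c['rvec'],float),np.array(c['tvec'],float)
def proj(n,p):
    K,D,rv,t=cal(n); return cv2.projectPoints(np.array(p,float).reshape(-1,1,3),rv,t,K,D)[0].reshape(-1,2)
def onz(n,px,z):
    K,D,rv,t=cal(n); u=cv2.undistortPoints(np.array(px,float).reshape(-1,1,2),K,D).reshape(-1,2)
    M=cv2.Rodrigues(rv)[0]; C=-M.T@t; d=np.c_[u,np.ones(len(u))]@M
    return C+d*((z-C[2])/d[:,2])[:,None]
def rows(target,rot=None):
    s=status.read_state(); q=R.from_quat(s['eef_rot'])
    d=q.inv().apply(np.array(target)-s['ee_pos'])/.15
    a=(q.inv()*rot).as_rotvec()/np.radians(30) if rot is not None else np.zeros(3)
    return np.round(d,3),np.round(a,3)
E
python3 - <<'E'
from h import *
s=status.read_state(); print(r.grasp_offset,s['time'],s['ee_pos'],s['eef_rot'],s['width'])
print(R.from_quat(s['eef_rot']).as_matrix().round(3))
for c in ['top','side']:
    im=vision.camera(c); cv2.imwrite(f'pics/{c}0.png',im)
    for n in ['base','mark','turret_grip','head_grip','clip_line','pointer','scale_start','sensor','objective_can','dish_lid','sleeve_end']:
        o=spotter.boxes_of(c,n); print(c,n,[(np.round(x['point'],3).tolist(),round(x['conf'],2)) for x in o[:2]])
print(status.read_state()['time'])
E
```

```text
0.1635 0.0 [0.18870297 0.59569771 0.40395789] [ 1.52795827e-01  9.88257523e-01 -7.05853893e-04 -7.19454318e-05] 0.08745350117736297
[[-0.953  0.302 -0.   ]
 [ 0.302  0.953 -0.001]
 [-0.    -0.001 -1.   ]]
top base [([0.616, -0.177, 0.052], 0.77), ([0.468, -0.137, 0.051], 0.71)]
top mark [([0.613, -0.174, 0.057], 0.72), ([0.574, -0.167, 0.107], 0.44)]
top turret_grip [([0.571, -0.169, 0.107], 0.78), ([0.557, -0.134, 0.113], 0.29)]
top head_grip [([0.559, -0.136, 0.114], 0.7)]
top clip_line [([0.466, -0.14, 0.051], 0.45)]
top pointer [([0.555, -0.133, 0.114], 0.63), ([0.569, -0.17, 0.11], 0.26)]
top scale_start [([0.572, -0.167, 0.11], 0.69)]
top sensor [([0.601, 0.043, 0.023], 0.57)]
top objective_can [([0.639, 0.172, 0.075], 0.66)]
top dish_lid [([0.728, 0.088, 0.005], 0.92)]
top sleeve_end [([0.57, -0.17, 0.109], 0.76)]
side base [([0.638, -0.17, 0.053], 0.95)]
side mark [([0.635, -0.175, 0.053], 0.96)]
side turret_grip [([0.599, -0.171, 0.103], 0.94)]
side head_grip [([0.561, -0.125, 0.106], 0.81)]
side clip_line [([0.602, -0.171, 0.102], 0.6), ([0.468, -0.136, 0.056], 0.37)]
side pointer [([0.636, -0.175, 0.051], 0.73), ([0.562, -0.124, 0.105], 0.62)]
side scale_start [([0.598, -0.167, 0.103], 0.88)]
side sensor [([0.602, 0.044, 0.017], 0.8)]
side objective_can [([0.646, 0.187, 0.074], 0.64), ([0.561, -0.123, 0.1], 0.48)]
side dish_lid [([0.728, 0.09, 0.003], 0.6)]
side sleeve_end [([0.601, -0.174, 0.101], 0.88)]
1.2
```

View pics/top0.png

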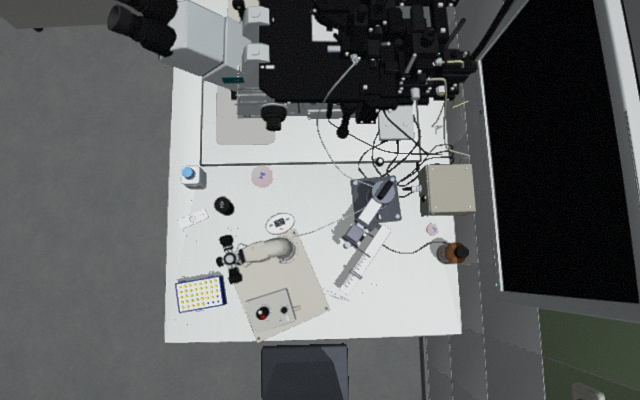

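View pics/side0.png

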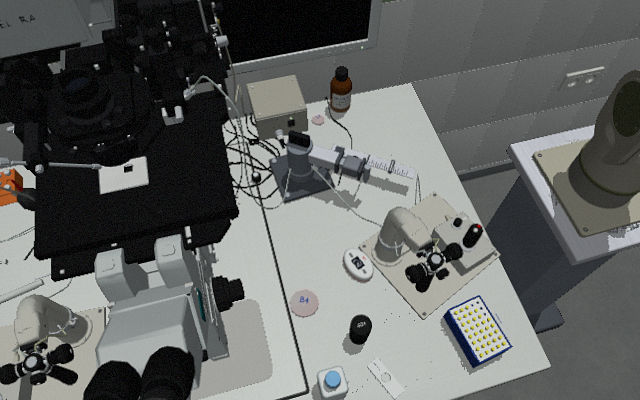

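The top view shows the turret grip at about (382,190), the head at about (353,235) and the scale running down-left to (330,295). The side view shows the grip at (298,140), the head at (350,165) and the scale to (412,170). I'll zoom in for the plate and clip details.

Run:
```python
import cv2,numpy as np
a=cv2.imread('pics/top0.png')[165:305,320:420]; b=cv2.imread('pics/side0.png')[120:210,260:420]
cv2.imwrite('pics/top0c.png',cv2.resize(a,None,fx=4.2,fy=4.2,interpolation=cv2.INTER_CUBIC))
cv2.imwrite('pics/side0c.png',cv2.resize(b,None,fx=5,fy=5,interpolation=cv2.INTER_CUBIC))
```

```text
(no output)
```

View pics/top0c.png

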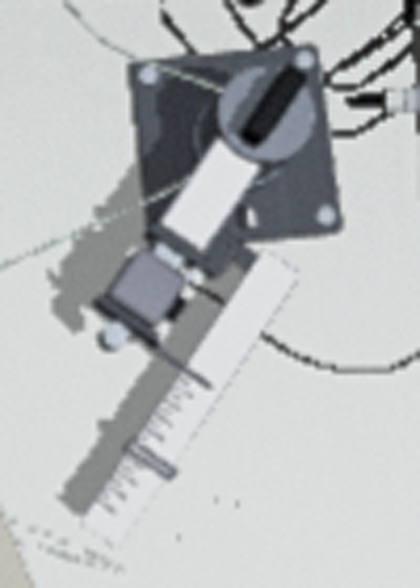

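View pics/side0c.png

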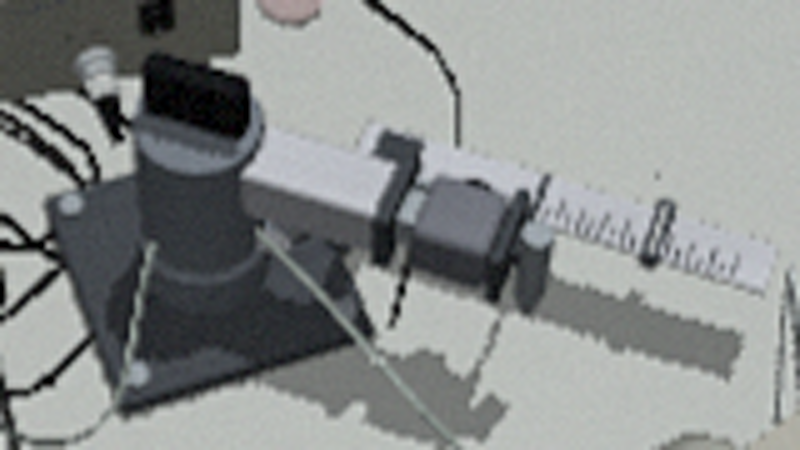

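The top crop shows three plate bolts at (148,73), (304,58) and (327,214), the mark at (250,215), the bar from (250,135) to (298,72), the pointer tip at (211,386) and the clip at (150,460). The boom must turn counter-clockwise to point down in the picture.

Run:
```python
from h import *
T=lambda l:[(320+x/4.2-.4,165+y/4.2-.4) for x,y in l]
S=lambda l:[(260+x/5-.4,120+y/5-.4) for x,y in l]
b=onz('top',T([(148,73),(304,58),(327,214)]),.014); print('bolts',b)
print('center',(b[0]+b[2])/2, 'dir',np.degrees(np.arctan2(*(b[2]-b[1])[[1,0]])), np.linalg.norm(b[1]-b[0]),np.linalg.norm(b[2]-b[1]))
c=onz('top',T([(131,63),(312,43),(343,228)]),.012);print('corners',c,(c[0]+c[2])/2,np.linalg.norm(c[1]-c[0]),np.linalg.norm(c[2]-c[1]))
print('mark',onz('top',T([(250,215)]),.034))
m=spotter  # networks on newest pictures
def cen(cam,n):
    o=spotter.regions_of(cam,n); 
    if o: ys,xs=np.nonzero(o[0]['pixels']); return (xs.mean().round(1),ys.mean().round(1),len(xs),round(o[0]['conf'],2))
im=cv2.imread('pics/top0.png')
g=im[178:203,372:398].max(2)<45
ys,xs=np.nonzero(g); xs=xs+372;ys=ys+178
p=onz('top',np.c_[xs,ys],.148); ctr=p.mean(0); u=np.linalg.svd(p-ctr)[2][0]; print('bar',ctr,u,np.degrees(np.arctan2(u[1],u[0])),len(xs))
print('barhand',onz('top',T([(250,135),(298,72)]),.15))
print('turret disc',onz('top',T([(266,113)]),.118))
print('ptr',onz('top',T([(211,386)]),.060),'clip',onz('top',T([(150,460)]),.056),'head',onz('top',T([(148,283)]),.110))
print('scale edges',onz('top',T([(258,248),(80,518),(297,268),(118,545)]),.053))
print('side bolts',onz('side',S([(72,204),(138,374)]),.014),'barside',onz('side',S([(148,57),(249,82)]),.150))
```

```text
bolts [[ 0.70557602 -0.15328492  0.014     ]
 [ 0.71329751 -0.25141416  0.014     ]
 [ 0.61485094 -0.26032633  0.014     ]]
center [ 0.66021348 -0.20680563  0.014     ] dir -174.82722796168147 0.09843255421207657 0.09884914720523492
corners [[ 0.71257869 -0.14316682  0.012     ]
 [ 0.723274   -0.25743791  0.012     ]
 [ 0.60619658 -0.27024086  0.012     ]] [ 0.65938763 -0.20670384  0.012     ] 0.1147705182038812 0.11777537574906549
mark [[ 0.61268645 -0.20902644  0.034     ]]
bar [ 0.65765346 -0.20386441  0.148     ] [-8.00363715e-01  5.99514740e-01  9.41918436e-29] 143.16484863223815 106
barhand [[ 0.64082228 -0.19043379  0.15      ]
 [ 0.67492841 -0.21832228  0.15      ]]
turret disc [[ 0.65883441 -0.20582806  0.118     ]]
ptr [[ 0.51026759 -0.1769757   0.06      ]] clip [[ 0.46898229 -0.14049024  0.056     ]] head [[ 0.56614448 -0.13695754  0.11      ]]
scale edges [[ 0.59049548 -0.20942703  0.053     ]
 [ 0.43712463 -0.09931744  0.053     ]
 [ 0.57812257 -0.23196522  0.053     ]
 [ 0.4212753  -0.12063298  0.053     ]]
side bolts [[ 0.7091556  -0.25105059  0.014     ]
 [ 0.70116247 -0.15386396  0.014     ]] barside [[ 0.67364478 -0.21773     0.15      ]
 [ 0.63722611 -0.19441778  0.15      ]]
```

Run:
```python
from h import *
def tri(pt,ps):
    P=[];U=[]
    for n,p in (('top',pt),('side',ps)):
        K,D,rv,t=cal(n); P.append(np.c_[cv2.Rodrigues(rv)[0],t]); U.append(cv2.undistortPoints(np.array(p,float).reshape(1,1,2),K,D).reshape(2,1))
    X=cv2.triangulatePoints(*P,*U); return (X[:3]/X[3]).ravel().round(3)
print('knob',tri((230,258),(435,258)))
print('limb top',tri((285,245),(405,218)))
print('box near-left', tri((421,214),(305,95)),tri((421,165),(257,122)),tri((475,212),(297,78)))
print('bottle cap',tri((463,252),(342,72)))
print('black stage edge corner',tri((262,100),(60,257)), onz('side',[(235,215)],.2))
```

```text
knob [0.509 0.137 0.189]
limb top [0.528 0.03  0.156]
box near-left [ 0.61  -0.288  0.159] [ 0.729 -0.309  0.09 ] [ 0.609 -0.442  0.067]
bottle cap [ 0.511 -0.386  0.113]
black stage edge corner [0.959 0.058 0.291] [[ 0.8126564  -0.02548308  0.2       ]]
```

Call:
play_rows([
  [-0.3, -0.25, -0.3, 0, 0, 0],
  [-0.6, -0.5, -0.3, 0, 0, 0],
  [-0.92, -0.83, -0.3, 0, 0, 0],
  [-0.92, -0.83, -0.3, 0, 0, 0],
  [-0.92, -0.83, -0.3, 0, 0, 0],
], fingers=1, squeeze=20)

```text
time: 1.7
ee_pos: [0.287, 0.4303, 0.451]
eef_rot: [0.157, 0.988, 0.0, 0.001]
ft_force: [-0.8, 1.7, 0.0]
width: 0.0871
grip_force: 0.0
```

Call:
play_rows([
  [-0.3, -0.27, 0, 0, 0, 0],
  [-0.6, -0.54, 0, 0, 0, 0],
  [-0.92, -0.83, 0, 0, 0, 0],
  [-0.92, -0.83, 0, 0, 0, 0],
  [-0.92, -0.83, 0, 0, 0, 0],
])

```text
time: 2.2
ee_pos: [0.3792, 0.2707, 0.4502]
eef_rot: [0.157, 0.988, 0.0, 0.001]
ft_force: [0.1, -0.2, -0.1]
width: 0.087
grip_force: 0.0
```

Call:
play_rows([
  [-0.3, -0.27, 0, 0, 0, 0],
  [-0.6, -0.54, 0, 0, 0, 0],
  [-0.92, -0.83, 0, 0, 0, 0],
  [-0.92, -0.83, 0, 0, 0, 0],
  [-0.92, -0.83, 0, 0, 0, 0],
])

```text
time: 2.7
ee_pos: [0.4723, 0.1106, 0.45]
eef_rot: [0.156, 0.988, -0.0, 0.001]
ft_force: [0.2, 0.3, -0.1]
width: 0.0868
grip_force: 0.0
```

Call:
play_rows([
  [-0.3, -0.27, 0, 0, 0, 0],
  [-0.6, -0.54, 0, 0, 0, 0],
  [-0.92, -0.83, 0, 0, 0, 0],
  [-0.92, -0.83, 0, 0, 0, 0],
  [-0.92, -0.83, 0, 0, 0, 0],
])

```text
time: 3.2
ee_pos: [0.5657, -0.0492, 0.4494]
eef_rot: [0.155, 0.988, -0.001, 0.0]
ft_force: [-0.9, 1.0, -1.2]
width: 0.0869
grip_force: 0.0
```

Call:
play_rows([
  [-0.3, -0.27, 0, 0, 0, 0],
  [-0.6, -0.54, 0, 0, 0, 0],
  [-0.92, -0.83, 0, 0, 0, 0.3],
  [-0.92, -0.83, 0, 0, 0, 0.617],
  [-0.92, -0.83, 0, 0, 0, 0.617],
])

```text
time: 3.7
ee_pos: [0.6596, -0.2086, 0.4475]
eef_rot: [0.314, 0.949, -0.001, -0.001]
ft_force: [0.3, 0.1, -0.4]
width: 0.0873
grip_force: 0.0
```

Run:
```python
from h import *
s=status.read_state(); print(s['time'],s['ee_pos'],s['ft_force'],s['joint_positions'])
M=R.from_quat(s['eef_rot']).as_matrix(); print(np.degrees(np.arctan2(M[1,1],M[0,1])),M[2])
h=np.radians(53.9); y=np.array([np.cos(h),np.sin(h),0]); z=np.array([0,0,-1.]); rot=R.from_matrix(np.c_[np.cross(y,z),y,z])
print(rows([.659,-.206,.141+r.grasp_offset],rot))
```

```text
3.7 [ 0.65961643 -0.20857761  0.44750344] [ 0.34112381  0.05468343 -0.4236961 ] [-0.20639351  0.53883622  0.70839956  1.21807937 -0.33820233  1.50339614
  1.38408464]
53.40310922933215 [ 0.00124848 -0.0033233  -0.9999937 ]
(array([0.012, 0.015, 0.953]), array([-0.006, -0.002, -0.017]))
```

Call:
play_rows([
  [0.01, 0.01, 0.3, 0, 0, -0.017],
  [0.01, 0.015, 0.6, 0, 0, -0.017],
  [0.01, 0.015, 0.85, 0, 0, -0.017],
  [0.01, 0.015, 0.953, 0, 0, -0.017],
  [0.01, 0.015, 0.953, 0, 0, -0.017],
])

```text
time: 4.2
ee_pos: [0.6586, -0.2012, 0.3049]
eef_rot: [0.305, 0.952, 0.0, -0.002]
ft_force: [-0.1, -1.1, -0.2]
width: 0.0869
grip_force: 0.0
```

Call:
play_rows([
  [0, 0, 0, 0, 0, 0],
  [0, 0, 0, 0, 0, 0],
  [0, 0, 0, 0, 0, 0],
  [0, 0, 0, 0, 0, 0],
  [0, 0, 0, 0, 0, 0],
], fingers=-1, squeeze=30)

```text
time: 4.7
ee_pos: [0.6587, -0.2033, 0.3073]
eef_rot: [0.306, 0.952, 0.0, 0.0]
ft_force: [-0.1, 0.4, -0.3]
width: 0.0551
grip_force: 0.0
```

Run:
```python
from h import *
s=status.read_state(); print(s['time'],s['ee_pos'],s['ft_force'],s['torque'],s['width'],s['grip_force'],s['joint_positions'])
M=R.from_quat(s['eef_rot']).as_matrix(); print(np.degrees(np.arctan2(M[1,1],M[0,1])),M[2])
```

```text
4.7 [ 0.65872313 -0.20334678  0.30733633] [-0.12783782  0.41433598 -0.27589704] [-0.02737539 -0.01530042 -0.04463095] 0.05511198739165517 0.0 [-0.21344617  0.60901213  0.66182335  1.41802516 -0.3807447   1.24309779
  1.43282098]
54.42139456422768 [-6.35514636e-04  4.77973473e-04 -9.99999684e-01]
```

Call:
play_rows([
  [0, 0, 0.02, 0, 0, 0],
  [0, 0, 0.02, 0, 0, 0],
  [0, 0, 0.02, 0, 0, 0],
  [0, 0, 0.02, 0, 0, 0],
  [0, 0, 0.02, 0, 0, 0],
])

```text
time: 5.2
ee_pos: [0.6584, -0.2038, 0.3037]
eef_rot: [0.306, 0.952, -0.001, -0.0]
ft_force: [-10.0, -11.2, 3.0]
width: 0.015
grip_force: 7.5
```

Call:
play_rows([
  [0, 0, 0, 0, 0, 0],
  [0, 0, 0, 0, 0, 0],
  [0, 0, 0, 0, 0, 0],
  [0, 0, 0, 0, 0, 0],
  [0, 0, 0, 0, 0, 0],
])

```text
time: 5.7
ee_pos: [0.6581, -0.2042, 0.3037]
eef_rot: [0.306, 0.952, -0.001, -0.0]
ft_force: [-3.9, -3.6, 0.9]
width: 0.014
grip_force: 30.0
```

Run:
```python
from h import *
s=status.read_state(); print(s['time'],s['ee_pos'],s['ft_force'],s['torque'],s['width'],s['grip_force'],s['joint_positions'])
M=R.from_quat(s['eef_rot']).as_matrix(); print(np.degrees(np.arctan2(M[1,1],M[0,1])),M[2])
```

```text
5.7 [ 0.6580618  -0.20424215  0.3037449 ] [-3.90060583 -3.5718121   0.93580104] [-0.83130342  0.89555994 -0.19640984] 0.014007642042212776 29.99750857707113 [-0.21240258  0.61203767  0.66140843  1.42197509 -0.38136336  1.2381684
  1.43385042]
54.349005132712605 [ 3.36319632e-04 -1.32303434e-03 -9.99999068e-01]
```

Call:
play_rows([
  [0, 0, 0, 0, 0, 0],
  [0, 0, 0, 0, 0, -0.15],
  [0, 0, 0, 0, 0, -0.3],
  [0, 0, 0, 0, 0, -0.45],
  [0, 0, 0, 0, 0, -0.6],
], squeeze=60)

```text
time: 6.2
ee_pos: [0.658, -0.2045, 0.3037]
eef_rot: [0.152, 0.988, -0.001, -0.001]
ft_force: [-3.9, -4.2, 0.7]
width: 0.0131
grip_force: 60.0
```

Call:
play_rows([
  [0, 0, 0, 0, 0, -0.15],
  [0, 0, 0, 0, 0, -0.3],
  [0, 0, 0, 0, 0, -0.45],
  [0, 0, 0, 0, 0, -0.6],
  [0, 0, 0, 0, 0, -0.75],
])

```text
time: 6.7
ee_pos: [0.6579, -0.2048, 0.3038]
eef_rot: [-0.044, 0.999, -0.001, -0.001]
ft_force: [-4.6, -5.0, 0.9]
width: 0.0133
grip_force: 60.0
```

Call:
play_rows([
  [0, 0, 0, 0, 0, 0],
  [0, 0, 0, 0, 0, 0],
  [0, 0, 0, 0, 0, 0],
])

```text
time: 7.0
ee_pos: [0.6579, -0.2047, 0.3037]
eef_rot: [-0.042, 0.999, -0.001, -0.001]
ft_force: [-5.2, -5.0, 0.0]
width: 0.0135
grip_force: 60.1
```

Run:
```python
from h import *
s=status.read_state(); print(s['time'],s['ee_pos'],s['ft_force'],s['torque'],s['width'],s['grip_force'],s['joint_positions'])
M=R.from_quat(s['eef_rot']).as_matrix(); print(np.degrees(np.arctan2(M[1,1],M[0,1])),M[2])
a=vision.camera('top'); b=vision.camera('side'); cv2.imwrite('pics/top1.png',a); cv2.imwrite('pics/side1.png',b)
o=np.zeros((590,800,3),np.uint8); A=cv2.resize(a[165:305,330:420],None,fx=4.2,fy=4.2,interpolation=cv2.INTER_CUBIC); B=cv2.resize(b[110:210,260:400],None,fx=3,fy=3,interpolation=cv2.INTER_CUBIC)
o[:588,:378]=A; o[:300,380:800]=B; cv2.imwrite('pics/c1.png',o)
```

```text
7.0 [ 0.65790639 -0.20473991  0.30373135] [-5.1991344  -5.02685861  0.0289266 ] [-1.13187371  1.01323797  0.3104831 ] 0.013545285794391375 60.05326705053449 [-0.12035923  0.57812153  0.51735292  1.41638495 -0.28931618  1.22388974
  2.08102253]
94.85794584399224 [ 0.00148441 -0.00157824 -0.99999765]
```

View pics/c1.png

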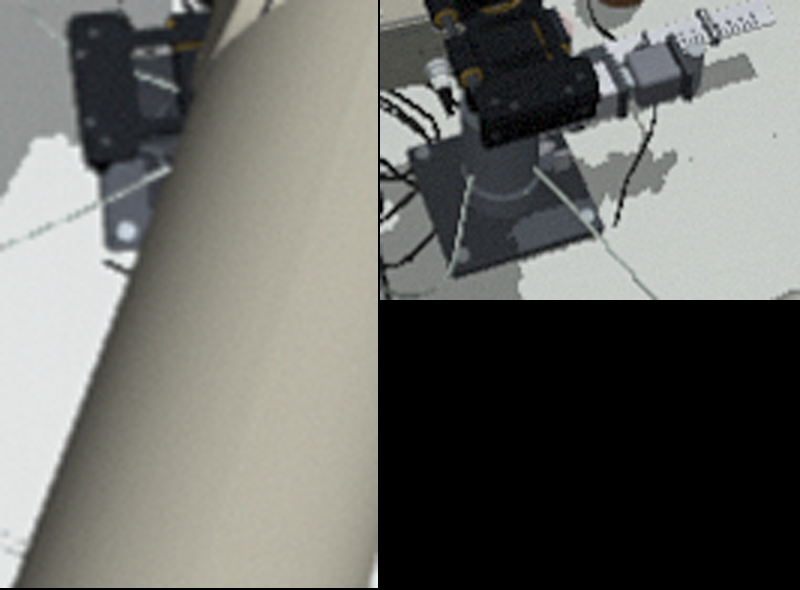

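The arm hides the boom in the top view. The side view shows the boom turned, with the head at about (347,134) and the scale running up-right. I'll zoom in there to measure angles.

Run:
```python
import cv2
b=cv2.imread('pics/side1.png')[98:208,264:424]
cv2.imwrite('pics/c2.png',cv2.resize(b,None,fx=5,fy=5,interpolation=cv2.INTER_CUBIC))
```

```text
(no output)
```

View pics/c2.png

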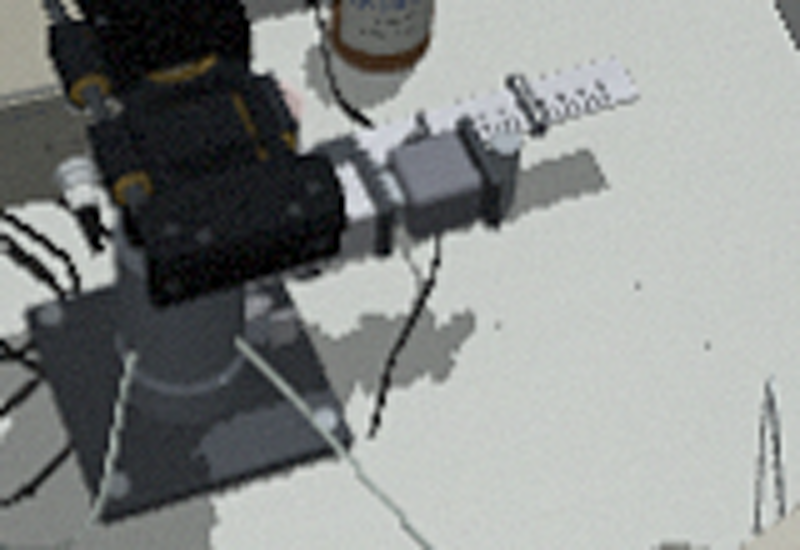

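The crop shows bolts at (50,314), (117,484) and (325,417), the scale's upper edge from (368,130) to (628,60), the clip at (527,105), and the head's top face near (436,168).

Run:
```python
from h import *
S=lambda l:[(264+x/5-.4,98+y/5-.4) for x,y in l]
h=lambda v:np.degrees(np.arctan2(v[1],v[0]))%360
b=onz('side',S([(50,314),(117,484),(325,417)]),.014); print(b,'0->1',(h(b[1]-b[0])+90)%360,'1->2',h(b[2]-b[1]),'c',(b[0]+b[2])/2)
e=onz('side',S([(368,130),(628,60),(500,133),(637,98)]),.053);print(e,h(e[1]-e[0]),h(e[3]-e[2]))
hd=onz('side',S([(390,165),(465,140),(482,195),(408,208)]),.110);print(hd,h(hd[1]-hd[0]),h(hd[2]-hd[3]))
print('head',hd.mean(0),h(hd.mean(0)[:2]-[.659,-.206]))
c=onz('side',S([(515,78),(540,130),(527,105)]),.056);print('clip',c,h(c[0]-c[1])+90)
# start picture, same for side
S0=lambda l:[(260+x/5-.4,120+y/5-.4) for x,y in l]
e=onz('side',S0([(370,124),(770,240)]),.053);print('start scale edge',h(e[1]-e[0]))
hd=onz('side',S0([(430,180),(510,195),(488,258),(410,235)]),.110);print('start head',hd.mean(0),h(hd.mean(0)[:2]-[.659,-.206]))
```

```text
[[ 0.71004429 -0.25129537  0.014     ]
 [ 0.70158804 -0.15398137  0.014     ]
 [ 0.60331203 -0.16337206  0.014     ]] 0->1 184.96632836992427 1->2 185.45828252252736 c [ 0.65667816 -0.20733372  0.014     ]
[[ 0.54794745 -0.2864025   0.053     ]
 [ 0.4165243  -0.29498101  0.053     ]
 [ 0.48923148 -0.2685994   0.053     ]
 [ 0.42035435 -0.27180813  0.053     ]] 183.73462594129307 182.6672766011214
[[ 0.55944368 -0.22080256  0.11      ]
 [ 0.52409909 -0.2254401   0.11      ]
 [ 0.52623656 -0.19491739  0.11      ]
 [ 0.55876775 -0.19656664  0.11      ]] 187.47503049202166 177.09772483427517
head [ 0.54213677 -0.20943167  0.11      ] 181.68199992477574
clip [[ 0.47305235 -0.29601673  0.056     ]
 [ 0.4717373  -0.26314896  0.056     ]
 [ 0.47280903 -0.27895162  0.056     ]] 362.29120156515563
start scale edge 144.78835885526004
start head [ 0.56420536 -0.13444488  0.11      ] 142.95290474740435
```

Call:
play_rows([
  [0, 0, 0, 0, 0, -0.05],
  [0, 0, 0, 0, 0, -0.05],
  [0, 0, 0, 0, 0, -0.05],
  [0, 0, 0, 0, 0, -0.05],
])

```text
time: 7.5
ee_pos: [0.6579, -0.2048, 0.3038]
eef_rot: [-0.055, 0.998, -0.001, -0.001]
ft_force: [-4.9, -5.3, 0.9]
width: 0.0138
grip_force: 60.0
```

Call:
play_rows([
  [0, 0, 0, 0, 0, 0],
  [0, 0, 0, 0, 0, 0],
  [0, 0, 0, 0, 0, 0],
  [0, 0, -0.3, 0, 0, 0],
  [0, 0, -0.6, 0, 0, 0],
], fingers=1)

```text
time: 8.0
ee_pos: [0.6586, -0.2025, 0.3937]
eef_rot: [-0.056, 0.998, 0.001, -0.001]
ft_force: [0.1, -0.1, 0.4]
width: 0.0454
grip_force: 0.0
```

Call:
play_rows([
  [0, 0.33, -0.2, 0, 0, 0],
  [0, 0.66, -0.2, 0, 0, 0],
  [0, 1, -0.2, 0, 0, 0],
  [0, 1, -0.2, 0, 0, 0],
])

```text
time: 8.4
ee_pos: [0.6421, -0.046, 0.424]
eef_rot: [-0.061, 0.998, 0.002, 0.0]
ft_force: [0.6, 0.3, -0.4]
width: 0.0777
grip_force: 0.0
```

Call:
play_rows([
  [0, 0.33, 0, 0, 0, 0],
  [0, 0.66, 0, 0, 0, 0],
  [0, 1, 0, 0, 0, 0],
  [0, 1, 0, 0, 0, 0],
])

```text
time: 8.8
ee_pos: [0.624, 0.1041, 0.4232]
eef_rot: [-0.062, 0.998, 0.002, -0.0]
ft_force: [0.3, 0.5, -0.5]
width: 0.087
grip_force: 0.0
```

Run:
```python
from h import *
s=status.read_state(); print(s['time'],s['ee_pos'],s['ft_force'])
M=R.from_quat(s['eef_rot']).as_matrix(); print(np.degrees(np.arctan2(M[1,1],M[0,1])),M[2])
a=vision.camera('top'); b=vision.camera('side'); cv2.imwrite('pics/top2.png',a); cv2.imwrite('pics/side2.png',b)
o=np.zeros((590,800,3),np.uint8); A=cv2.resize(a[165:305,340:430],None,fx=4.2,fy=4.2,interpolation=cv2.INTER_CUBIC); B=cv2.resize(b[95:210,270:410],None,fx=3,fy=3,interpolation=cv2.INTER_CUBIC)
o[:588,:378]=A; o[:345,380:800]=B; cv2.imwrite('pics/c3.png',o)
```

```text
8.8 [0.6240032  0.10414935 0.42324515] [ 0.28764591  0.46982116 -0.52128371]
97.1131308558905 [ 6.68172058e-04  4.58697368e-03 -9.99989257e-01]
```

View pics/c3.png

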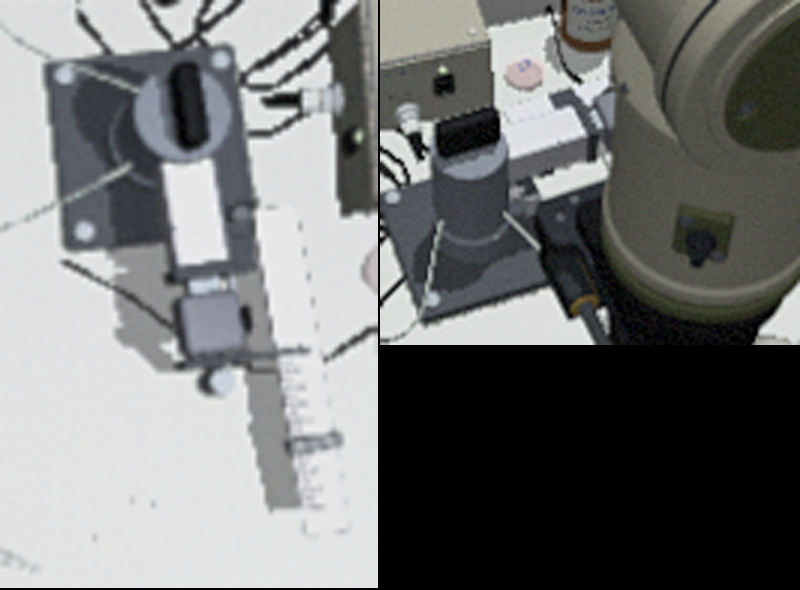

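The top view is clear now. It shows bolts at (64,75), (220,60) and (85,232), scale edges (260,208)→(304,535) and (300,208)→(350,525), the pointer tip at (308,351), the clip centre at (315,441) and the head at (212,324).

Run:
```python
from h import *
T=lambda l:[(340+x/4.2-.4,165+y/4.2-.4) for x,y in l]
h=lambda v:np.degrees(np.arctan2(v[1],v[0]))%360
b=onz('top',T([(64,75),(220,60),(85,232)]),.014);print('base',h(b[2]-b[0]),(h(b[1]-b[0])-90)%360,(b[1]+b[2])/2)
e=onz('top',T([(260,208),(304,535),(300,208),(350,525)]),.053);print('scale',h(e[1]-e[0]),h(e[3]-e[2]))
a=np.array([.659,-.206])
hd=onz('top',T([(212,324)]),.110)[0];print('head',hd,h(hd[:2]-a),np.linalg.norm(hd[:2]-a))
sl=onz('top',T([(163,163),(175,268),(210,160),(228,262)]),.110);print('sleeve',h(sl[1]-sl[0]),h(sl[3]-sl[2]))
im=cv2.imread('pics/top2.png'); g=im[176:204,375:393].max(2)<45; ys,xs=np.nonzero(g)
p=onz('top',np.c_[xs+375,ys+176],.148); u=np.linalg.svd(p-p.mean(0))[2][0]; print('bar',p.mean(0),h(u),len(xs))
pt=onz('top',T([(308,351)]),.060)[0]; c=onz('top',T([(315,441)]),.056)[0]
for H in (184,185.5,187):
    v=np.array([np.cos(np.radians(H)),np.sin(np.radians(H))]); n=np.array([v[1],-v[0]]) # +x = right of y
    print(H,'ptr',(pt[:2]-a)@v,(pt[:2]-a)@n,'clip',(c[:2]-a)@v,(c[:2]-a)@n,'head',(hd[:2]-a)@v,(hd[:2]-a)@n)
print('mark at',b)
```

```text
base 185.2296610514982 184.49518681064205 [ 0.65897957 -0.20679037  0.014     ]
scale 184.54554525974766 185.67584107771398
head [ 0.54147714 -0.21811047  0.11      ] 185.88343596324006 0.11814519059337583
sleeve 183.72264568662322 186.9810991751163
bar [ 0.65778932 -0.20321304  0.148     ] 183.31422386959954 125
184 ptr 0.13648161432139422 -0.06843101930811958 clip 0.1884332642510282 -0.06689011083416593 head 0.11808136374557988 -0.0038829880670885417
185.5 ptr 0.13822616073595437 -0.06483489754383928 clip 0.190119671851209 -0.061934581446017864 head 0.1181425449892844 -0.0007906477091665105
187 ptr 0.13987597384449688 -0.06119434117935792 clip 0.19167578092499252 -0.05693660518944817 head 0.11812275723400507 0.0023022345192015934
mark at [[ 0.70430717 -0.15323404  0.014     ]
 [ 0.71202023 -0.25134314  0.014     ]
 [ 0.60593892 -0.1622376   0.014     ]]
```

```bash
cat > go.py <<'E'
import sys
from h import *
x,y,z,hh=map(float,sys.argv[1:]); t=np.radians(hh); Y=np.array([np.cos(t),np.sin(t),0]); Z=np.array([0,0,-1.])
s=status.read_state(); M=R.from_quat(s['eef_rot']).as_matrix()
print(s['time'],s['ee_pos'].round(4) if hasattr(s['ee_pos'],'round') else s['ee_pos'],np.degrees(np.arctan2(M[1,1],M[0,1])),s['ft_force'],s['width'],s['grip_force'])
print(rows([x,y,z+r.grasp_offset],R.from_matrix(np.c_[np.cross(Y,Z),Y,Z])))
E
python3 go.py .5425 -.2166 .26 95.2
```

```text
8.9 [0.6249 0.0968 0.4237] 96.64159568803076 [ 0.71293433 -1.31924827  0.01745292] 0.08703949483435 0.0
(array([ 0.787, -2.012,  0.   ]), array([ 0.001, -0.   ,  0.048]))
```

Call:
play_rows([
  [0.13, -0.3, 0, 0, 0, 0],
  [0.26, -0.6, 0, 0, 0, 0],
  [0.4, -1, 0, 0, 0, 0.048],
  [0.4, -1, 0, 0, 0, 0.048],
])

```text
time: 9.3
ee_pos: [0.5803, -0.0695, 0.4246]
eef_rot: [-0.038, 0.999, -0.001, 0.0]
ft_force: [0.5, -0.1, 0.2]
width: 0.0872
grip_force: 0.0
```

Call:
play_rows([
  [0.13, -0.3, 0, 0, 0, 0],
  [0.26, -0.6, 0, 0, 0, 0],
  [0.39, -1, 0, 0, 0, 0],
  [0.39, -1, 0, 0, 0, 0],
  [0.39, -1, 0, 0, 0, 0],
])

```text
time: 9.8
ee_pos: [0.5354, -0.2195, 0.4241]
eef_rot: [-0.04, 0.999, -0.0, 0.0]
ft_force: [-0.5, -0.4, 0.0]
width: 0.0869
grip_force: 0.0
```

```bash
python3 go.py .5425 -.2166 .095 95.2
```

```text
9.8 [ 0.5354 -0.2195  0.4241] 94.58769525527188 [-0.49001784 -0.36509104  0.04251919] 0.08691645673819005 0.0
(array([-0.049,  0.017,  1.104]), array([-0.002,  0.   , -0.02 ]))
```

Call:
play_rows([
  [-0.049, 0.017, 0.25, 0, 0, -0.02],
  [-0.049, 0.017, 0.5, 0, 0, -0.02],
  [-0.049, 0.017, 0.7, 0, 0, -0.02],
  [-0.049, 0.017, 0.8, 0, 0, -0.02],
  [-0.049, 0.017, 0.8, 0, 0, -0.02],
])

```text
time: 10.3
ee_pos: [0.544, -0.2113, 0.3021]
eef_rot: [-0.049, 0.999, 0.0, -0.002]
ft_force: [0.2, 0.6, 1.1]
width: 0.0873
grip_force: 0.0
```

```bash
python3 go.py .5425 -.2166 .095 95.2
```

```text
10.3 [ 0.544  -0.2113  0.3021] 95.62916993528636 [0.23985815 0.55522722 1.14885391] 0.08725359644676138 0.0
(array([ 0.012, -0.034,  0.291]), array([ 0.002, -0.006,  0.014]))
```

Call:
play_rows([
  [0.01, -0.02, 0.15, 0, 0, 0],
  [0.01, -0.02, 0.29, 0, 0, 0],
  [0.01, -0.02, 0.29, 0, 0, 0],
  [0.01, -0.02, 0.29, 0, 0, 0],
])

```text
time: 10.7
ee_pos: [0.5435, -0.2154, 0.2619]
eef_rot: [-0.049, 0.999, -0.0, 0.001]
ft_force: [0.1, -0.4, -0.3]
width: 0.0869
grip_force: 0.0
```

```bash
python3 go.py .5425 -.2166 .095 95.2
```

```text
10.7 [ 0.5435 -0.2154  0.2619] 95.59687269720266 [ 0.12159463 -0.35413192 -0.32045461] 0.08692955377059507 0.0
(array([ 0.008, -0.007,  0.023]), array([-0.001,  0.003,  0.013]))
```

Call:
play_rows([
  [0, 0, 0.02, 0, 0, 0],
  [0, 0, 0.02, 0, 0, 0],
  [0, 0, 0.02, 0, 0, 0],
  [0, 0, 0.02, 0, 0, 0],
  [0, 0, 0.02, 0, 0, 0],
], fingers=-1, squeeze=35)

```text
time: 11.2
ee_pos: [0.5429, -0.2154, 0.2575]
eef_rot: [-0.049, 0.999, 0.0, 0.0]
ft_force: [-0.3, 0.0, -0.1]
width: 0.0551
grip_force: 0.0
```

Call:
play_rows([
  [0, 0, 0, 0, 0, 0],
  [0, 0, 0, 0, 0, 0],
  [0, 0, 0, 0, 0, 0],
  [0, 0, 0, 0, 0, 0],
  [0, 0, 0, 0, 0, 0],
])

```text
time: 11.7
ee_pos: [0.5426, -0.2151, 0.2572]
eef_rot: [-0.049, 0.999, 0.0, -0.001]
ft_force: [-3.6, 2.3, 5.2]
width: 0.0335
grip_force: 34.9
```

```bash
python3 go.py .5425 -.2166 .095 95.2
```

```text
11.7 [ 0.5426 -0.2151  0.2572] 95.58806095226656 [-3.57050971  2.30925064  5.22832061] 0.0335486399164072 34.92934288457036
(array([ 0.002, -0.01 , -0.009]), array([ 0.002, -0.002,  0.013]))
```

Call:
play_rows([
  [0.07, 0, 0, 0, 0, 0],
  [0.14, 0, 0, 0, 0, 0],
  [0.21, 0, 0, 0, 0, 0],
  [0.28, 0, 0, 0, 0, 0],
  [0.34, 0, 0, 0, 0, 0],
])

```text
time: 12.2
ee_pos: [0.4919, -0.2196, 0.2573]
eef_rot: [-0.049, 0.999, 0.0, 0.001]
ft_force: [5.5, 1.7, -4.0]
width: 0.0339
grip_force: 34.9
```

Call:
play_rows([
  [0, 0, 0, 0, 0, 0],
  [0, 0, 0, 0, 0, 0],
  [0, 0, 0, 0, 0, 0],
])

```text
time: 12.5
ee_pos: [0.4926, -0.2199, 0.2572]
eef_rot: [-0.049, 0.999, 0.0, 0.0]
ft_force: [4.7, 2.8, -2.5]
width: 0.0335
grip_force: 34.9
```

```bash
python3 go.py .5425 -.2166 .095 95.2
python3 - <<'E'
from h import *
a=vision.camera('top'); b=vision.camera('side'); cv2.imwrite('pics/top3.png',a); cv2.imwrite('pics/side3.png',b)
o=np.zeros((560,800,3),np.uint8); A=cv2.resize(a[225:295,360:440],None,fx=5,fy=5,interpolation=cv2.INTER_CUBIC); B=cv2.resize(b[95:165,310:410],None,fx=8,fy=8,interpolation=cv2.INTER_CUBIC)
o[:,:800]=B; cv2.imwrite('pics/c4.png',o); cv2.imwrite('pics/c4t.png',A)
E
```

```text
12.5 [ 0.4926 -0.2199  0.2572] 95.62950894134795 [ 4.69583387  2.77340624 -2.50965017] 0.0335211575012837 34.91428732406348
(array([-0.333, -0.011, -0.008]), array([0.001, 0.001, 0.014]))
```

View pics/c4.png

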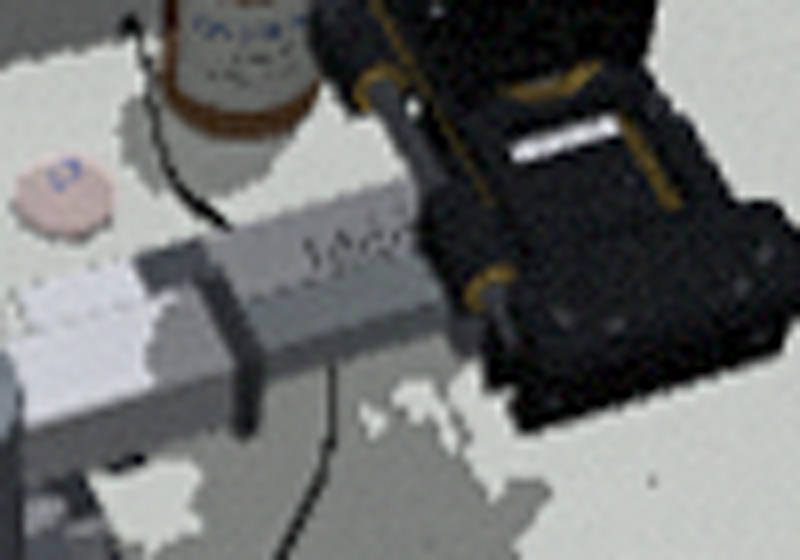

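The side view shows the boom drawn out, but the gripper hides the pointer and clip. I'll check the top view and refine the clip distance from the earlier pictures.

Run:
```python
from h import *
for c in ('top','side'):
    for n in ('clip_line','pointer','head_grip'):
        print(c,n,[(np.round(x['point'],3).tolist(),round(x['conf'],2)) for x in spotter.boxes_of(c,n)[:2]])
a=np.array([.6585,-.2065])
def rep(n,cam,p,z,H):
    q=onz(cam,[p],z)[0][:2]-a; v=np.array([np.cos(np.radians(H)),np.sin(np.radians(H))]); print(n,(q@v*1000).round(1),(q@np.array([v[1],-v[0]])*1000).round(1))
# subpixel: sample profile along the scale in rectified plane z=.056, x=-59 for each clear picture
for f,cam,H in (('top0','top',144.2),('side0','side',144.2),('side1','side',184.0),('top2','top',185.2)):
    im=cv2.cvtColor(cv2.imread(f'pics/{f}.png'),cv2.COLOR_BGR2GRAY).astype(np.float32)
    v=np.array([np.cos(np.radians(H)),np.sin(np.radians(H))]); n=np.array([v[1],-v[0]])
    ys=np.arange(125,215,1.)/1000
    pr=[]
    for x in (-.068,-.065,-.062,-.059):
        P=np.c_[a+ys[:,None]*v+x*n,np.full(len(ys),.0555)]; uv=proj(cam,P).astype(np.float32)
        pr.append(cv2.remap(im,uv[:,:1],uv[:,1:],cv2.INTER_LINEAR).ravel())
    pr=np.mean(pr,0); print(f,H); print(' '.join(f'{int(y*1000)}:{int(g)}' for y,g in zip(ys,pr)))
```

```text
top clip_line [([0.634, -0.196, 0.055], 0.66)]
top pointer [([0.612, -0.21, 0.112], 0.7), ([0.544, -0.212, 0.106], 0.54)]
top head_grip [([0.609, -0.21, 0.11], 0.52), ([0.546, -0.214, 0.105], 0.49)]
side clip_line []
side pointer [([0.604, 0.046, 0.019], 0.52), ([0.537, -0.21, 0.102], 0.51)]
side head_grip [([0.539, -0.209, 0.103], 0.63)]
top0 144.2
125:222 126:223 127:222 128:222 129:222 130:222 131:222 132:222 133:221 134:216 135:205 136:189 137:177 138:175 139:182 140:199 141:212 142:220 143:223 144:223 145:222 146:221 147:220 148:220 149:220 150:221 151:222 152:222 153:223 154:222 155:222 156:222 157:222 158:221 159:222 160:222 161:222 162:222 163:221 164:221 165:221 166:221 167:220 168:221 169:221 170:222 171:223 172:222 173:223 174:223 175:222 176:221 177:221 178:221 179:221 180:221 181:222 182:223 183:224 184:223 185:218 186:207 187:190 188:167 189:150 190:144 191:147 192:151 193:148 194:143 195:148 196:163 197:186 198:205 199:218 200:223 201:224 202:223 203:223 204:222 205:222 206:220 207:218 208:217 209:218 210:220 211:222 212:223 213:223 214:222
side0 144.2
125:193 126:192 
[... 1457 characters left out ...]
:229 128:230 129:230 130:229 131:227 132:219 133:205 134:189 135:171 136:154 137:159 138:180 139:199 140:213 141:226 142:230 143:230 144:229 145:227 146:225 147:224 148:223 149:225 150:228 151:230 152:230 153:230 154:227 155:224 156:221 157:219 158:216 159:221 160:226 161:229 162:229 163:229 164:226 165:222 166:220 167:219 168:219 169:223 170:228 171:229 172:229 173:229 174:226 175:224 176:222 177:222 178:222 179:226 180:229 181:230 182:230 183:227 184:213 185:195 186:175 187:155 188:144 189:149 190:154 191:154 192:151 193:149 194:162 195:179 196:199 197:215 198:225 199:228 200:229 201:229 202:228 203:225 204:222 205:219 206:219 207:219 208:223 209:226 210:228 211:229 212:229 213:227 214:226
```

View pics/c4t.png

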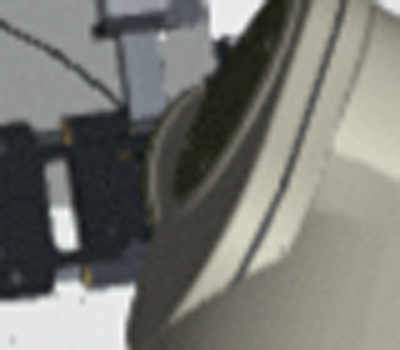

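Run:
```python
from h import *
a=np.array([.6585,-.2065])
for cam,H,p,c in (('top',144.2,.1378,.1921),('side',144.2,.1391,.1930),('top',185.2,.1363,.1905)):
    v=np.array([np.cos(np.radians(H)),np.sin(np.radians(H))]); n=np.array([v[1],-v[0]])
    uv=proj(cam,np.r_[a+p*v-.063*n,.0555]); q=onz(cam,uv,.060)[0][:2]-a
    uv2=proj(cam,np.r_[a+c*v-.063*n,.0555]); q2=onz(cam,uv2,.056)[0][:2]-a
    print(cam,H,q@v,q2@v,q2@v-q@v)
```

```text
top 144.2 0.138306593161582 0.19212899256084523 0.05382239939926323
side 144.2 0.1396934468294548 0.19303475939470088 0.053341312565246074
top 185.2 0.1364159659923525 0.19048563981004263 0.05406967381769012
```

Call:
play_rows([
  [0.013, 0, 0, 0, 0, 0],
  [0.026, 0, 0, 0, 0, 0],
  [0.026, 0, 0, 0, 0, 0],
  [0.026, 0, 0, 0, 0, 0],
  [0.026, 0, 0, 0, 0, 0],
])

```text
time: 13.4
ee_pos: [0.4886, -0.2204, 0.2573]
eef_rot: [-0.049, 0.999, 0.0, 0.0]
ft_force: [4.3, 4.5, -1.9]
width: 0.0338
grip_force: 34.9
```

Run:
```python
from h import *
v=np.array([np.cos(np.radians(185.3)),np.sin(np.radians(185.3))])
for i in range(6):
    s=status.read_state(); d=np.array(s['ee_pos'])[:2]
    print(s['time'],((d-[.5426,-.2151])@v).round(4),d.round(4),s['width'],s['grip_force'],np.round(s['ft_force'],1)); vision.camera('side')
b=vision.camera('side'); cv2.imwrite('pics/side4.png',b)
cv2.imwrite('pics/c5.png',cv2.resize(b[85:165,300:420],None,fx=6.5,fy=6.5,interpolation=cv2.INTER_CUBIC))
```

```text
13.4 0.0543 [ 0.4886 -0.2204] 0.033764533515850244 34.91235121618956 [ 4.3  4.5 -1.9]
13.45 0.0543 [ 0.4886 -0.2204] 0.03415250188253037 34.912460662890226 [ 3.1  3.  -2.5]
13.5 0.0543 [ 0.4886 -0.2204] 0.03366481780588634 34.91233092499897 [ 3.8  3.4 -1.2]
13.55 0.0543 [ 0.4886 -0.2204] 0.033313938328994847 34.91235257824883 [ 4.4  4.4 -1.6]
13.6 0.0543 [ 0.4886 -0.2204] 0.033694885152573024 34.912427072413266 [ 3.3  3.  -1.9]
13.65 0.0543 [ 0.4886 -0.2204] 0.03416314724900469 34.912497696932405 [ 4.3  4.5 -1.6]
```

View pics/c5.png

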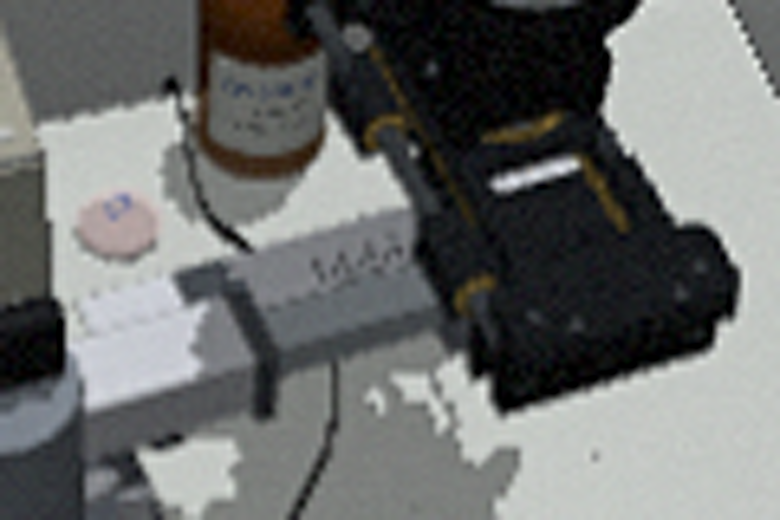

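```bash
python3 -c "
from bench import job; print(job.close_job())"
```

```text
the job is handed in; nothing more can be done
None
```

I turned the turret to the mark and drew the boom out 54.3 mm by the arm's reading (about 53.8 mm needed). I handed the job in with the head and lock button still held at 35 N; the gripper hid the pointer, so its stop at the clip line is not confirmed by camera, and no verdict was returned.

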